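# Power up the impact-test bench, one rocker at a time

## Robot

A 6-joint arm with a two-finger parallel gripper is mounted at the origin on the work surface. World frame = base frame: x ahead of the robot, y to its left, z up, the work surface at z = 0. Lengths are in m, angles in degrees, forces in N, time in s.
With the tool pointing down it reaches from about 0.375 to 0.9 m from the base axis. Payload 3.1 kg.
Tool frame: the origin (TCP) lies on the centre line of the jaws, within the pads' length; the fingertips stand 25 mm ahead of it and the grasp point (between the pads) lies 6 mm ahead of it; y points along the fingers, x is the direction in which the jaws open and shut, and the axes are right-handed (so a half turn about y gives the same grasp; the last joint's range is limited). The gripper opens to 87 mm and grips with 3 to 60 N. Pads are 19 mm wide; open, the fingers measure 117 mm over their backs; the gripper's body (75 mm by 190 mm) begins 51 mm behind the grasp point.
Start: joints at [-84.54, 30.224, 82.088, -0, 67.689, -10.227], TCP at [0.169, -0.602, 0.248] pointing down, gripper open.
Joint ranges: [-176.69, 176.69], [-43.24, 126.21], [12.49, 139.97], [-82, 262], [0, 151.66], [-163.58, 163.58]. Speed limits (degrees/s): [159.86, 159.86, 180, 180, 180, 180].

## Interface

Orientations are given as a 3x3 rotation matrix whose columns are the frame's x, y, z axes.
In Python, from rig import * gives the robot as it stands.
- The arm moves only by the tool play_rows, never from a script. Its argument "commands" is a list of rows, each a list of 2 entries, a list of its own where there are three numbers: the shift along the world's x, y, z in m, then the turn, a rotation vector about the world's x, y, z in rad. A call has 1 to 10 rows; each row is the pose to reach, as a shift and turn from the pose commanded when the call began; what a row does not reach only later rows make up. A row lasts 1/8 s, in which the tool goes at most 62.5 mm and 10.7 degrees, less where a joint would pass 70% of its speed; a pose out of reach is approached as far as the arm can. A call with a gripper value outside its range is refused whole. "gripper" is the finger opening in m, from 0 to 0.087, set as the call begins (left out, the last holds). The fingers move at their own pace and stop on an object; the grip force is fixed at half the most. Time passes only in rows, so rows that repeat a pose let the fingers close. It gives the time, the measured TCP pose, the force and the opening at its end, in the units of the state.
- read_state(): the state, without advancing time (a new reading comes with each control period).
- capture(name): name is "scene" or "top" or "wrist"; returns a dict with "frame" (420x560x3 uint8, red, green, blue), "depth" (420x560 float32, m along the optical axis (not along the pixel's ray), 0 where there is no reading), "mtx" (3x3 intrinsics, pixels), "cam_to_world" (4x4, takes a point from camera to world coordinates); the wrist camera has in their place "hand_eye" (4x4, takes a point from camera to tool coordinates, whose origin is the TCP and whose axes are the tool frame's). Camera axes: x right, y down, z forward; pixel columns grow to the right and rows downward; lengths in m; the calibration is good to about 2 mm. The wrist camera is an equidistant fisheye: a pixel r from the principal point sees the ray r / f radians off the axis. A picture is of the moment at which its call begins: read the wrist's pose just before it.
- hand_in(): hands the job in, once; it reports no verdict.
The state is a dict: "time_s": time; "joint_positions": joint angles; "qvel": joint speeds; "tau": joint torques, N m; "position": TCP position; "tcp_rot": TCP orientation; "force": force on the tool from outside, world axes, zero at the start; "moment": the same for the moment, N m; "opening": opening from 0.0 (shut) to 1.0 (fully open).
Only numpy, scipy, OpenCV 4.12 (cv2) and the standard library are available. Lean on these libraries where they do the work, as an engineer would, in place of code of your own. Each camera call takes 0.05 s, during which the arm holds its last target. There are 200 camera calls.

## Task

Switch the impact-test bench on for the day in its start-up order: with a light fingertip tap on the raised half of each rocker until it is fully over, first the line conditioner, then the display unit of the thickness gauge, and last the narrow electronics rocker on the impact tester's control desk. Leave the control desk's wide drive rocker and mushroom stop alone, do not press hard, do not move or pick up any of the things lying about, and finish with the hand clear.

Things in the scene. Friction and masses are not known exactly. Their poses are not given: they have to be found in the camera images.
- supply: Line conditioner: grey steel box, flat top 93 high, 180 deep (x), 160 wide (y), louvred sides, fixed. On top: voltmeter far left, pilot lamp far right, fuse cap (12 high) near left, one black rocker near the front middle. Origin: centre of its underside; x from front to rear, y to its left seen from the front, z up. Front faces the robot within 15 degrees.
- supply_switch_press (a point): Where to press the line conditioner's rocker. Point on the top of the raised far half, 12 mm beyond the pivot line, moving with the rocker (36 long, 26 wide; pivot 6 mm off the panel). While off: x away from the case's front, up the panel; y left along the pivot; z out of the panel. Stands 103 above the table when off, 4 lower when fully on.
- supply_switch (a joint): Rocker of the line conditioner. 0 = off (far half raised, near half flush), 0.36 = fully on (far half flush, near half raised); counts as on above 0.30. Stays where it is left; 2 to 3 N on the far half turns it, then a stop; the whole switch sits on a springy gasket that gives up to 4 mm, 1 mm per 3 N.
- readout: Display unit of the thickness gauge: the smallest case, off-white, 150 deep (x), 150 wide (y); panel rises at 12 degrees from 42 high in front to 66 at the flat rear deck; fixed. Display upper left, two small round grey keys below it (not moving), one black rocker lower right. Origin and axes as for the line conditioner.
- readout_switch_press (a point): Where to press the display unit's rocker. Point on the top of the raised far half, 12 mm beyond the pivot line, moving with the rocker (36 long, 26 wide; pivot 6 mm off the panel). While off: x away from the case's front, up the panel; y left along the pivot; z out of the panel. About 63 above the table when off, 4 lower when fully on.
- readout_switch (a joint): Rocker of the thickness-gauge display unit. 0 = off (far half raised, near half flush), 0.36 = fully on (far half flush, near half raised); counts as on above 0.30. Stays where it is left; 2 to 3 N on the far half turns it, then a stop; the whole switch sits on a springy gasket that gives up to 4 mm, 1 mm per 3 N.
- console: Control desk of the impact tester: the widest case, white panel on blue, 180 deep (x), 210 wide (y); panel rises at 11.5 degrees from 50 high in front to 78 at the flat rear deck; fixed. Lower row: narrow electronics rocker at the left, 82 mm right of it the wide (44) drive rocker. Upper: display left, two dead steel keys, red mushroom stop right. Origin and axes as for the line conditioner.
- console_switch_press (a point): Where to press the control desk's narrow electronics rocker. Point on the top of the raised far half, 12 mm beyond the pivot line, moving with the rocker (36 long, 26 wide; pivot 6 mm off the panel). While off: x away from the case's front, up the panel; y left along the pivot; z out of the panel. About 71 above the table when off, 4 lower when fully on.
- console_switch (a joint): Narrow electronics rocker of the control desk. 0 = off (far half raised, near half flush), 0.36 = fully on (far half flush, near half raised); counts as on above 0.30. Stays where it is left; 2 to 3 N on the far half turns it, then a stop; the whole switch sits on a springy gasket that gives up to 4 mm, 1 mm per 3 N.
- drive_switch (a joint): Wide drive rocker of the control desk, off (0) at the start; same action as the others. To be left off.
- stop_button (a joint): Red mushroom stop, 36 across, at the upper right of the control desk; presses 6 mm against a spring (0 = up, metres). To be left alone.
- gauge_block: Centring gauge: small stepped steel block, 16 x 40, 22 high, standing loose on the control desk's rear deck. Origin at the centre of its underside. A bystander: leave it be.
- bar_a: Aluminium test bar 55 x 10 x 10 lying between two of the cases. Origin at the centre of its underside. A bystander: leave it be.
- bar_b: A like aluminium test bar lying crosswise on the display unit's rear deck. A bystander: leave it be.
- weight: Round steel pendulum weight, 48 across, 32 high with its knob, between two of the cases. Origin at the centre of its underside. A bystander: leave it be.
- caliper: Digital caliper, 200 long, lying flat, 13 high, behind the cases at the right. Origin under its middle. A bystander: leave it be.
- tray: Green plastic tray of test bars, 130 x 200, 45 high, behind the cases. Origin at the centre of its underside. A bystander: leave it be.
- solvent: Clear solvent bottle, 60 across, 150 high, behind the cases. Origin at the centre of its underside. A bystander: leave it be.
- beaker: Clear plastic beaker, 72 across, 85 high, behind the cases. Origin at the centre of its underside. A bystander: leave it be.
There are look-alikes about, which are no part of the job. Leave any pink or yellow look-alike of the supply alone.

How it is judged:
By the outcome, as a careful person would: the job done as asked, in the order asked, and still so for the second after the job is handed in, with the robot touching nothing.
It also fails if it takes over 48 s, if anything falls off the work surface, if the arm or the gripper's body presses on something with over 40 N, if the wrist force passes 120 N, or if a joint passes its speed limit or range.

## Working session

There is one attempt and no reset: what is moved stays moved. The work goes in short steps, Python scripts to look and compute and a tool call to move; the robot and the scene stay as the last step left them, time stands still between calls to the robot, and variables do not carry over. Pictures are saved under pics/ and viewed, about 8 in all and at most 12, crops included, and the job is handed in when it is done.

Besides the shell and the picture viewer there is one more tool, called by a JSON object that holds its "fn" and its "kwargs", one argument or row to a line. play_rows: Moves the arm, as the interface text tells. Its arguments: {"type":"object","properties":{"commands":{"type":"array"},"gripper":{"type":"number"}},"required":["commands"]}

```bash
mkdir -p pics
python3 - <<'E'
from rig import *
import cv2,numpy as np
s=read_state();print(s)
for n in("scene","top"):
    c=capture(n);np.savez(f"{n}.npz",**c);print(n,c["mtx"],c["cam_to_world"])
    cv2.imwrite(f"pics/{n}.png",cv2.resize(c["frame"][:,:,::-1],(800,600),interpolation=cv2.INTER_CUBIC))
E
```

```text
{'time_s': 0.0, 'joint_positions': array([-8.45397219e+01,  3.02795606e+01,  8.21560627e+01,  3.71060093e-03,
        6.76876283e+01, -1.02275833e+01]), 'qvel': array([ 0.06818976, -0.0818612 ,  0.04872579, -0.03222754,  0.04630175,
        0.00093312]), 'tau': array([-4.09355889e-04, -4.40041995e+01, -1.76592153e+01,  6.32407120e-02,
        5.84052061e-02, -1.83475195e-04]), 'position': array([ 0.16897515, -0.6010322 ,  0.24656698]), 'tcp_rot': array([[ 2.70372598e-01, -1.45052105e-04,  9.62755751e-01],
       [-9.62753458e-01,  2.14708475e-03,  2.70372278e-01],
       [-2.10633626e-03, -9.99997684e-01,  4.40863467e-04]]), 'force': array([-0.22134916, -0.60198172, -0.08727994]), 'moment': array([-0.05631598,  0.0317985 ,  0.01742949]), 'opening': 0.9989620004944402}
scene [[386.07351621   0.         282.44913867]
 [  0.         386.07351621 212.64788771]
 [  0.           0.           1.        ]] [[ 0.42143203  0.49040899 -0.76281981  1.31256384]
 [ 0.90680451 -0.21858232  0.36045436 -0.28463962]
 [ 0.01003113 -0.84363546 -0.53682268  0.63808061]
 [ 0.          0.          0.          1.        ]]
top [[451.4191389    0.         280.57648508]
 [  0.         451.4191389  212.4859426 ]
 [  0.           0.           1.        ]] [[ 0.01221593 -0.9986091   0.05128969  0.44816658]
 [-0.99990194 -0.01184836  0.00746453  0.08246267]
 [-0.00684644 -0.05137585 -0.99865592  1.54801217]
 [ 0.          0.          0.          1.        ]]
```

View pics/top.png

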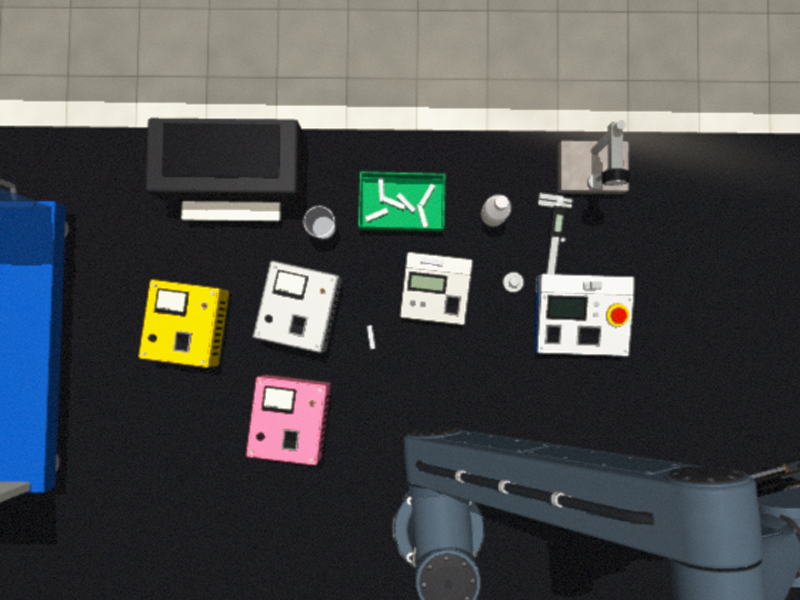

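View pics/scene.png

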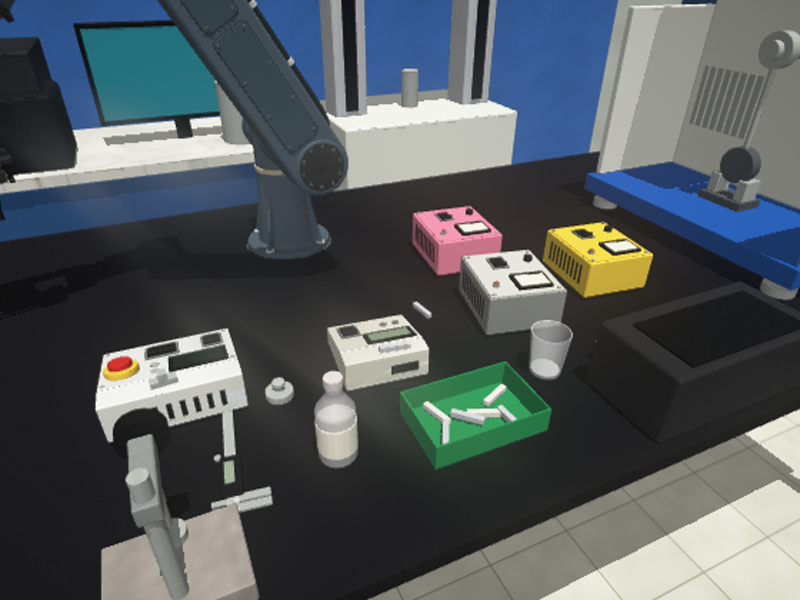

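The top view shows the grey supply rocker at about (298,325), the readout's at (453,305) and the console's narrow one at (553,334), all in 800x600 pixels. The pink and yellow boxes are the decoys. I'll locate the rockers from an enlarged crop.

```bash
cat > h.py <<'E'
import numpy as np,cv2
t=dict(np.load("top.npz"));K,T=t["mtx"],t["cam_to_world"]
def ray(u,v,z):
    d=T[:3,:3]@np.linalg.solve(K,[u,v,1]);o=T[:3,3];return o+d*(z-o[2])/d[2]
E
python3 - <<'E'
from h import *
tiles=[]
for n,(cx,cy),z in(("supply",(208,227),.099),("readout",(317,213.5),.059),("console",(387,234),.067),("drive",(412,234),.067)):
    r=14;x0,y0=int(cx)-r,int(cy)-r
    g=cv2.cvtColor(t["frame"],cv2.COLOR_RGB2GRAY)[y0:y0+2*r,x0:x0+2*r]
    m=(g<95).astype(np.uint8);k,l,st,ce=cv2.connectedComponentsWithStats(m)
    i=l[r,r] if l[r,r] else 1+st[1:,4].argmax()
    p=np.argwhere(l==i)[:,::-1].astype(np.float32);rect=cv2.minAreaRect(p)
    u,v=ce[i]+[x0,y0];P=ray(u,v,z)
    print(n,(u,v),st[i],rect,P.round(4),np.hypot(*P[:2]),"dep",(t["depth"][int(v),int(u)]))
# case panel angles and outlines
hsv=cv2.cvtColor(t["frame"],cv2.COLOR_RGB2HSV)
m=((hsv[...,2]>140)&(hsv[...,1]<60)).astype(np.uint8)
k,l,st,ce=cv2.connectedComponentsWithStats(m)
for i in range(1,k):
    if 1200<st[i,4]<6000 and st[i,1]>150:
        print(ce[i],st[i],cv2.minAreaRect(np.argwhere(l==i)[:,::-1].astype(np.float32)))
f=t["frame"][:,:,::-1]
cr=[cv2.resize(f[y:y+66,x:x+88],(400,300),interpolation=cv2.INTER_CUBIC) for x,y in((165,184),(265,170),(363,186),(230,200))]
cv2.imwrite("pics/crops.png",np.vstack([np.hstack(cr[:2]),np.hstack(cr[2:])]))
E
```

```text
supply (np.float64(207.88118811881188), np.float64(227.0990099009901)) [  9   8  11  13 101] ((13.964706420898438, 14.15882396697998), (8.460289001464844, 11.605780601501465), 12.528807640075684) [0.4728 0.3262 0.099 ] 0.5744410982037164 dep 1.4497834
readout (np.float64(316.1458333333333), np.float64(213.23958333333334)) [ 9  9  9 12 96] ((13.0, 14.5), (11.0, 8.0), 90.0) [ 0.5235 -0.0238  0.059 ] 0.5240851803994049 dep 1.4849892
console (np.float64(386.8932038834951), np.float64(233.5631067961165)) [ 10   8   9  12 103] ((14.0, 13.5), (11.0, 8.0), 90.0) [ 0.4593 -0.2552  0.067 ] 0.5254261408158785 dep 1.482404
drive (np.float64(411.8411764705882), np.float64(234.54117647058823)) [  7   9  15  12 170] ((14.0, 14.5), (11.0, 14.0), 90.0) [ 0.4571 -0.3366  0.067 ] 0.56767904602587 dep 1.4745158
[409.78441755 217.19099849] [ 376  166   68   83 2644] ((410.4068908691406, 207.58274841308594), (64.5354995727539, 80.6253433227539), 3.3664603233337402)
[305.49423077 201.23589744] [ 281  177   49   50 1560] ((304.86517333984375, 201.39590454101562), (45.27598190307617, 45.45124435424805), 6.709836959838867)
[206.81049936 214.21468203] [ 177  183   59   63 2343] ((206.55618286132812, 214.0898895263672), (48.34479522705078, 54.790767669677734), 12.994616508483887)
```

View pics/crops.png

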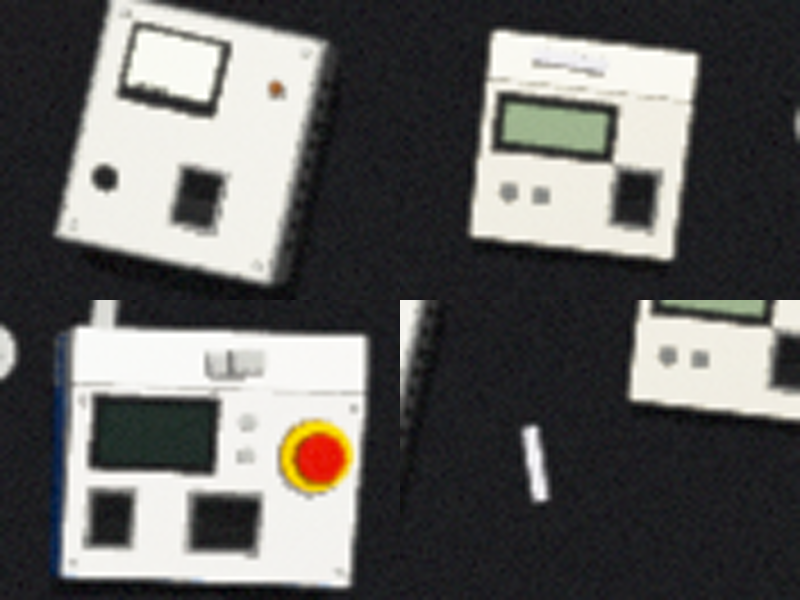

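{"fn": "play_rows", "kwargs": {
  "commands": [
    [[0.281, 0.422, 0.012], [0, 0, -0.2]],
    [[0.281, 0.422, 0.012], [0, 0, -0.489]],
    [[0.281, 0.422, 0.012], [0, 0, -0.489]],
    [[0.281, 0.422, 0.012], [0, 0, -0.489]],
    [[0.281, 0.422, 0.012], [0, 0, -0.489]],
    [[0.281, 0.422, 0.012], [0, 0, -0.489]],
    [[0.281, 0.422, 0.012], [0, 0, -0.489]],
    [[0.281, 0.422, 0.012], [0, 0, -0.489]],
    [[0.281, 0.422, 0.012], [0, 0, -0.489]]
  ],
  "gripper": 0
}}

```text
time_s: 1.23
position: [0.4511, -0.1761, 0.2594]
tcp_rot: [[-0.207, -0.0, 0.978], [-0.978, 0.001, -0.207], [-0.001, -1.0, -0.0]]
force: [-0.7, -0.1, -0.7]
opening: 0.067
```

{"fn": "play_rows", "kwargs": {
  "commands": [
    [[0.0345, 0.5036, -0.06], [0, 0, 0]],
    [[0.0345, 0.5036, -0.06], [0, 0, 0]],
    [[0.0345, 0.5036, -0.06], [0, 0, 0]],
    [[0.0345, 0.5036, -0.06], [0, 0, 0]],
    [[0.0345, 0.5036, -0.06], [0, 0, 0]],
    [[0.0345, 0.5036, -0.06], [0, 0, 0]],
    [[0.0345, 0.5036, -0.06], [0, 0, 0]],
    [[0.0345, 0.5036, -0.06], [0, 0, 0]],
    [[0.0345, 0.5036, -0.06], [0, 0, 0]],
    [[0.0345, 0.5036, -0.06], [0, 0, 0]]
  ]
}}

```text
time_s: 2.48
position: [0.4845, 0.3231, 0.1989]
tcp_rot: [[-0.213, -0.001, 0.977], [-0.977, -0.001, -0.213], [0.002, -1.0, -0.001]]
force: [0.2, -0.1, -1.1]
opening: 0.009
```

```bash
cat > w.py <<'E'
from rig import *
import numpy as np,cv2,sys
def wrist(name,guess,half=.05,S=600):
    """look, and resample a plane patch around guess (world; x up, y left), S px across 2*half m"""
    s=read_state();c=capture("wrist");H=c["hand_eye"];K=c["mtx"]
    R=s["tcp_rot"]@H[:3,:3];o=s["position"]+s["tcp_rot"]@H[:3,3]
    j,i=np.meshgrid(np.arange(S),np.arange(S))
    P=np.stack([guess[0]+half-(i+.5)*2*half/S,guess[1]+half-(j+.5)*2*half/S,np.full(i.shape,guess[2])],-1)
    d=(P-o)@R;r=np.hypot(d[...,0],d[...,1]);th=np.arctan2(r,d[...,2])
    u=K[0,2]+K[0,0]*th*d[...,0]/r;v=K[1,2]+K[1,1]*th*d[...,1]/r
    im=cv2.remap(c["frame"],u.astype(np.float32),v.astype(np.float32),cv2.INTER_CUBIC)[:,:,::-1]
    cv2.imwrite(f"pics/{name}.png",np.hstack([cv2.resize(c["frame"][:,:,::-1],(400,300)),]) if half==0 else im)
    cv2.imwrite(f"pics/{name}_raw.png",c["frame"][:,:,::-1]);np.savez(name,**c,p=s["position"],R=s["tcp_rot"])
    print("pos",s["position"].round(4),"F",s["force"].round(2),"t",s["time_s"],"cam",o.round(3),"axis",R[:,2].round(2))
    return s
E
python3 - <<'E'
from w import *
wrist("w1",(.4728,.3262,.099))
a=cv2.imread("pics/w1.png");b=cv2.imread("pics/w1_raw.png")
cv2.imwrite("pics/w1c.png",np.hstack([cv2.resize(a,(400,400)),cv2.copyMakeBorder(cv2.resize(b,(400,300)),0,100,0,0,cv2.BORDER_CONSTANT)]))
E
```

```text
pos [0.4845 0.3231 0.1989] F [ 0.23 -0.14 -1.07] t 2.475 cam [0.564 0.307 0.337] axis [-0.29  0.06 -0.96]
```

View pics/w1c.png

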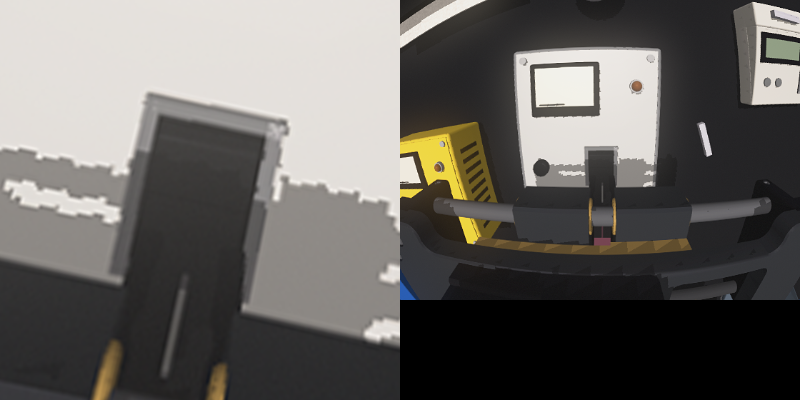

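The warped wrist view shows the supply rocker's far edge at about (212,124). That is roughly 1–3 mm beyond my top-view estimate, so I'll shift 1.5 mm outward and descend.

{"fn": "play_rows", "kwargs": {
  "commands": [
    [[0.0015, 0, -0.03], [0, 0, 0]],
    [[0.0015, 0, -0.06], [0, 0, 0]],
    [[0.0015, 0, -0.064], [0, 0, 0]],
    [[0.0015, 0, -0.066], [0, 0, 0]],
    [[0.0015, 0, -0.066], [0, 0, 0]],
    [[0.0015, 0, -0.066], [0, 0, 0]]
  ]
}}

```text
time_s: 3.28
position: [0.4866, 0.324, 0.1346]
tcp_rot: [[-0.214, 0.002, 0.977], [-0.977, 0.001, -0.214], [-0.001, -1.0, 0.002]]
force: [0.4, 0.0, 0.4]
opening: 0.005
```

{"fn": "play_rows", "kwargs": {
  "commands": [
    [[0, 0, -0.001], [0, 0, 0]],
    [[0, 0, -0.002], [0, 0, 0]],
    [[0, 0, -0.003], [0, 0, 0]],
    [[0, 0, -0.003], [0, 0, 0]]
  ]
}}

```text
time_s: 3.78
position: [0.486, 0.324, 0.1306]
tcp_rot: [[-0.213, -0.0, 0.977], [-0.977, 0.0, -0.213], [-0.0, -1.0, -0.0]]
force: [0.7, -0.3, 1.2]
opening: 0.006
```

{"fn": "play_rows", "kwargs": {
  "commands": [
    [[0, 0, -0.001], [0, 0, 0]],
    [[0, 0, -0.002], [0, 0, 0]],
    [[0, 0, -0.003], [0, 0, 0]],
    [[0, 0, -0.003], [0, 0, 0]]
  ]
}}

```text
time_s: 4.28
position: [0.4866, 0.3239, 0.1276]
tcp_rot: [[-0.214, 0.001, 0.977], [-0.977, 0.0, -0.214], [-0.0, -1.0, 0.001]]
force: [0.6, -0.4, 1.1]
opening: 0.006
```

{"fn": "play_rows", "kwargs": {
  "commands": [
    [[0, 0, -0.001], [0, 0, 0]],
    [[0, 0, -0.002], [0, 0, 0]],
    [[0, 0, -0.003], [0, 0, 0]],
    [[0, 0, -0.003], [0, 0, 0]]
  ]
}}

```text
time_s: 4.78
position: [0.486, 0.324, 0.1244]
tcp_rot: [[-0.214, -0.0, 0.977], [-0.977, 0.0, -0.214], [-0.0, -1.0, -0.0]]
force: [1.5, 0.4, 1.1]
opening: 0.006
```

{"fn": "play_rows", "kwargs": {
  "commands": [
    [[0, 0, -0.0005], [0, 0, 0]],
    [[0, 0, -0.001], [0, 0, 0]],
    [[0, 0, -0.001], [0, 0, 0]]
  ]
}}

```text
time_s: 5.15
position: [0.486, 0.324, 0.1237]
tcp_rot: [[-0.214, 0.0, 0.977], [-0.977, 0.0, -0.214], [-0.0, -1.0, 0.0]]
force: [1.0, 0.3, 3.3]
opening: 0.011
```

{"fn": "play_rows", "kwargs": {
  "commands": [
    [[0, 0, -0.0005], [0, 0, 0]],
    [[0, 0, -0.001], [0, 0, 0]],
    [[0, 0, -0.001], [0, 0, 0]]
  ]
}}

```text
time_s: 5.52
position: [0.486, 0.324, 0.1229]
tcp_rot: [[-0.214, 0.0, 0.977], [-0.977, 0.0, -0.214], [-0.0, -1.0, 0.0]]
force: [0.4, 0.2, 5.9]
opening: 0.005
```

Force rose about 3 N/mm, which means the rocker is against its stop on the gasket. I'll retract and check.

{"fn": "play_rows", "kwargs": {
  "commands": [
    [[0, 0, 0.02], [0, 0, 0]],
    [[0, 0, 0.06], [0, 0, 0]],
    [[-0.06, 0.0, 0.12], [0, 0, 0]],
    [[-0.1, 0.02, 0.15], [0, 0, 0]],
    [[-0.1, 0.02, 0.15], [0, 0, 0]],
    [[-0.1, 0.02, 0.15], [0, 0, 0]]
  ]
}}

```text
time_s: 6.28
position: [0.3855, 0.344, 0.2724]
tcp_rot: [[-0.212, 0.0, 0.977], [-0.977, -0.0, -0.212], [0.0, -1.0, 0.0]]
force: [0.2, 0.6, 0.0]
opening: 0.005
```

Run:
```python
from w import *
wrist("w2",(.4728,.3262,.099))
c=capture("scene");np.savez("s2.npz",**c)
T,K=c["cam_to_world"],c["mtx"];p=np.linalg.inv(T)@[.4728,.3262,.099,1];uv=K@p[:3]/p[2];u,v=uv[:2].astype(int);print(uv)
o=np.load("scene.npz")["frame"]
f=lambda im:cv2.resize(im[v-18:v+18,u-24:u+24,::-1],(400,300),interpolation=cv2.INTER_CUBIC)
cv2.imwrite("pics/c2.png",np.vstack([np.hstack([f(o),f(c["frame"])]),np.hstack([cv2.resize(cv2.imread("pics/w2.png"),(300,300)),np.zeros((300,100,3),np.uint8),cv2.resize(cv2.imread("pics/w2_raw.png"),(400,300))])]))
```

```text
pos [0.3855 0.344  0.2724] F [0.22 0.56 0.02] t 6.275 cam [0.464 0.327 0.411] axis [-0.29  0.06 -0.96]
[347.77085009 182.24998726   1.        ]
```

View pics/c2.png

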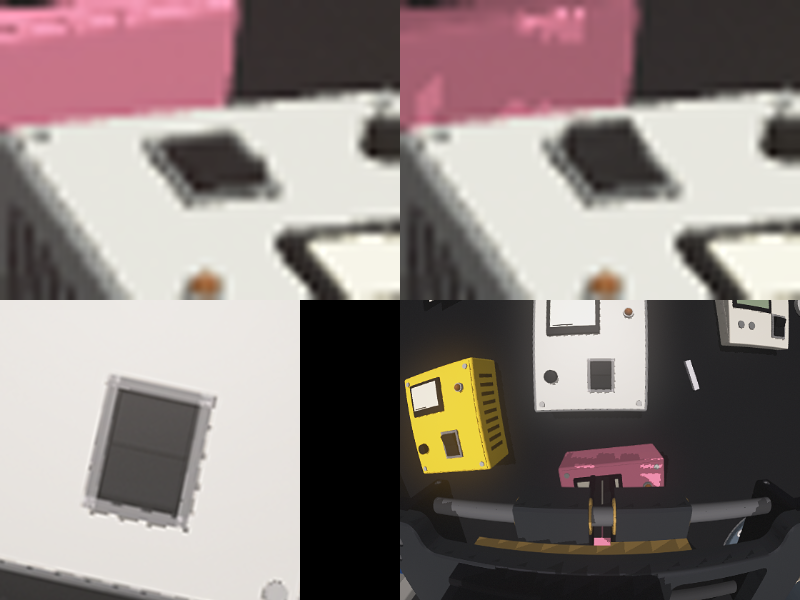

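The scene crop (upper right) shows the grey supply rocker flipped, with its near half now raised. In the warped wrist view the pivot line is at (145,153) of the 300 px patch, so the estimate was good to 1.5 mm. Next is the readout.

{"fn": "play_rows", "kwargs": {
  "commands": [
    [[0.054, -0.36, 0], [0, 0, 0.117]],
    [[0.054, -0.36, 0], [0, 0, 0.117]],
    [[0.054, -0.36, 0], [0, 0, 0.117]],
    [[0.054, -0.36, 0], [0, 0, 0.117]],
    [[0.054, -0.36, 0], [0, 0, 0.117]],
    [[0.054, -0.36, 0], [0, 0, 0.117]],
    [[0.054, -0.36, 0], [0, 0, 0.117]],
    [[0.054, -0.36, 0], [0, 0, 0.117]]
  ]
}}

```text
time_s: 7.38
position: [0.4396, -0.0164, 0.2713]
tcp_rot: [[-0.1, -0.003, 0.995], [-0.995, 0.001, -0.1], [-0.001, -1.0, -0.003]]
force: [0.7, 1.4, 0.2]
opening: 0.007
```

Run:
```python
from w import *
wrist("w3",(.5235,-.0238,.0565))
```

```text
pos [ 0.4396 -0.0164  0.2713] F [0.69 1.41 0.2 ] t 7.375 cam [ 0.52  -0.024  0.41 ] axis [-0.3   0.03 -0.95]
```

View pics/w3.png

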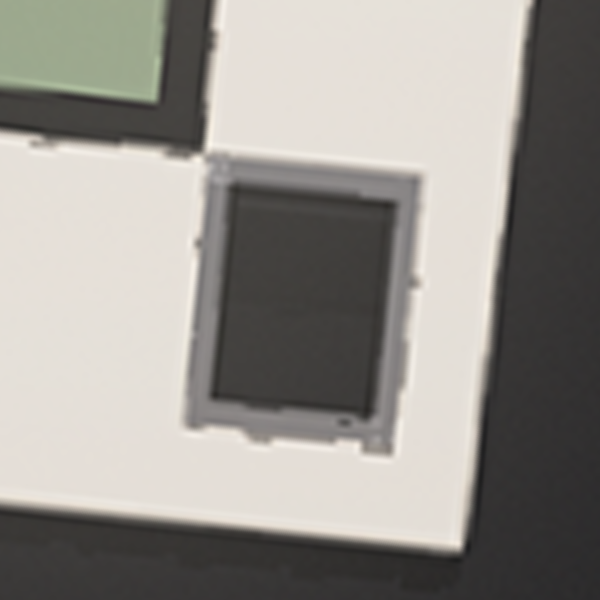

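The readout rocker spans (232,183)–(393,203) at its far edge and (212,397)–(372,415) at its near edge. Its centre is at (302,300), matching the estimate. I'll approach tilted square to the panel.

{"fn": "play_rows", "kwargs": {
  "commands": [
    [[0.06, -0.006, -0.06], [-0.01, -0.104, 0]],
    [[0.0818, -0.0075, -0.11], [-0.021, -0.208, 0]],
    [[0.0818, -0.0075, -0.15], [-0.021, -0.208, 0]],
    [[0.0845, -0.0078, -0.1635], [-0.021, -0.208, 0]],
    [[0.0875, -0.0081, -0.178], [-0.021, -0.208, 0]],
    [[0.0875, -0.0081, -0.178], [-0.021, -0.208, 0]],
    [[0.0875, -0.0081, -0.178], [-0.021, -0.208, 0]]
  ]
}}

```text
time_s: 8.3
position: [0.5283, -0.0243, 0.096]
tcp_rot: [[-0.098, 0.209, 0.973], [-0.995, -0.022, -0.095], [0.001, -0.978, 0.21]]
force: [-0.4, -0.6, -0.6]
opening: 0.007
```

Run:
```python
from rig import *
import numpy as np
s=read_state();R=s["tcp_rot"];tip=s["position"]+.025*R[:,1]
print(s["position"],R.round(3),tip,s["force"])
yaw,ti=np.radians(-5.7),np.radians(12)
x=np.array([np.cos(yaw)*np.cos(ti),np.sin(yaw)*np.cos(ti),np.sin(ti)]);y=np.array([-np.sin(yaw),np.cos(yaw),0]);n=np.cross(x,y)
d=tip-[.5235,-.0241,.0565];print("along,left,above mm",1e3*d@x,1e3*d@y,1e3*d@n,n)
```

```text
[ 0.52833764 -0.02426432  0.09598844] [[-0.098  0.209  0.973]
 [-0.995 -0.022 -0.095]
 [ 0.001 -0.978  0.21 ]] [ 0.53356687 -0.02480226  0.07154737] [-0.35654358 -0.55252131 -0.62847687]
along,left,above mm 12.994946333903723 0.30105589816058 12.621377721621094 [-0.20688369  0.02064974  0.9781476 ]
```

{"fn": "play_rows", "kwargs": {
  "commands": [
    [[0.0006, 0, -0.003], [0, 0, 0]],
    [[0.001, -0.0001, -0.005], [0, 0, 0]],
    [[0.0012, -0.0001, -0.006], [0, 0, 0]],
    [[0.0014, -0.0001, -0.007], [0, 0, 0]],
    [[0.0017, -0.0002, -0.008], [0, 0, 0]],
    [[0.0019, -0.0002, -0.009], [0, 0, 0]],
    [[0.0021, -0.0002, -0.01], [0, 0, 0]],
    [[0.0023, -0.0002, -0.011], [0, 0, 0]],
    [[0.0023, -0.0002, -0.011], [0, 0, 0]]
  ]
}}

```text
time_s: 9.43
position: [0.5299, -0.0244, 0.0835]
tcp_rot: [[-0.098, 0.207, 0.974], [-0.995, -0.021, -0.096], [0.001, -0.978, 0.208]]
force: [1.0, 0.0, 2.9]
opening: 0.008
```

{"fn": "play_rows", "kwargs": {
  "commands": [
    [[0.0001, 0, -0.0005], [0, 0, 0]],
    [[0.0002, 0, -0.001], [0, 0, 0]],
    [[0.0002, 0, -0.001], [0, 0, 0]]
  ]
}}

```text
time_s: 9.8
position: [0.53, -0.0245, 0.0827]
tcp_rot: [[-0.098, 0.207, 0.973], [-0.995, -0.021, -0.096], [0.001, -0.978, 0.208]]
force: [-0.3, -1.5, 6.0]
opening: 0.001
```

{"fn": "play_rows", "kwargs": {
  "commands": [
    [[0.0001, 0, -0.0005], [0, 0, 0]],
    [[0.0002, 0, -0.001], [0, 0, 0]],
    [[0.0002, 0, -0.001], [0, 0, 0]]
  ]
}}

```text
time_s: 10.18
position: [0.5302, -0.0245, 0.0819]
tcp_rot: [[-0.098, 0.207, 0.973], [-0.995, -0.021, -0.096], [0.001, -0.978, 0.208]]
force: [0.2, -2.2, 7.1]
opening: 0.009
```

{"fn": "play_rows", "kwargs": {
  "commands": [
    [[-0.004, 0, 0.02], [0, 0, 0]],
    [[-0.012, 0.001, 0.06], [0, 0, 0]],
    [[-0.05, 0.003, 0.11], [0.01, 0.104, 0]],
    [[-0.09, 0.005, 0.16], [0.021, 0.208, 0]],
    [[-0.09, 0.005, 0.19], [0.021, 0.208, 0]],
    [[-0.09, 0.005, 0.19], [0.021, 0.208, 0]]
  ]
}}

```text
time_s: 10.92
position: [0.4406, -0.0194, 0.2732]
tcp_rot: [[-0.098, 0.003, 0.995], [-0.995, -0.001, -0.098], [0.001, -1.0, 0.004]]
force: [0.1, 0.6, 0.3]
opening: 0.007
```

Run:
```python
from w import *
wrist("w4",(.5235,-.0238,.0565))
c=capture("scene");np.savez("s4.npz",**c)
T,K=c["cam_to_world"],c["mtx"];p=np.linalg.inv(T)@[.5235,-.0238,.0565,1];uv=K@p[:3]/p[2];u,v=uv[:2].astype(int)
o=np.load("scene.npz")["frame"]
f=lambda im:cv2.resize(im[v-18:v+18,u-24:u+24,::-1],(400,300),interpolation=cv2.INTER_CUBIC)
cv2.imwrite("pics/c4.png",np.vstack([np.hstack([f(o),f(c["frame"])]),np.hstack([cv2.resize(cv2.imread("pics/w4.png"),(300,300)),np.zeros((300,100,3),np.uint8),cv2.resize(cv2.imread("pics/w4_raw.png"),(400,300))])]))
```

```text
pos [ 0.4406 -0.0194  0.2732] F [0.1  0.59 0.3 ] t 10.925 cam [ 0.52  -0.027  0.412] axis [-0.29  0.03 -0.96]
```

View pics/c4.png

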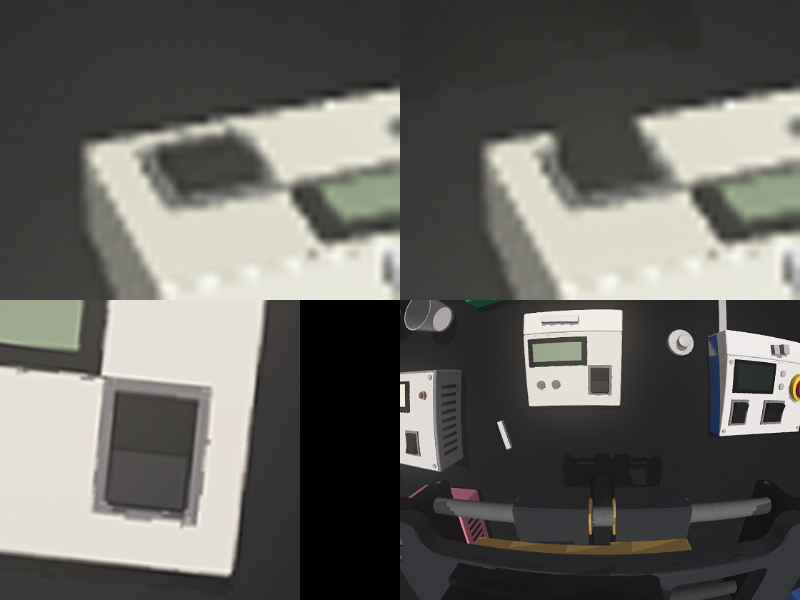

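The scene crop (upper right) shows the readout rocker flipped, with its near half now raised. In the wrist view the pivot line is at about (150,153) of the 300 px patch. Console next.

{"fn": "play_rows", "kwargs": {
  "commands": [
    [[-0.065, -0.23, 0], [0, 0, 0.072]],
    [[-0.065, -0.23, 0], [0, 0, 0.072]],
    [[-0.065, -0.23, 0], [0, 0, 0.072]],
    [[-0.065, -0.23, 0], [0, 0, 0.072]],
    [[-0.065, -0.23, 0], [0, 0, 0.072]],
    [[-0.065, -0.23, 0], [0, 0, 0.072]]
  ]
}}

```text
time_s: 11.78
position: [0.3743, -0.2482, 0.2697]
tcp_rot: [[-0.027, -0.003, 1.0], [-1.0, 0.004, -0.027], [-0.004, -1.0, -0.003]]
force: [0.2, 1.0, -0.0]
opening: 0.005
```

Run:
```python
from w import *
wrist("w5",(.4593,-.2552,.0646))
```

```text
pos [ 0.3743 -0.2482  0.2697] F [ 0.22  0.97 -0.05] t 11.775 cam [ 0.455 -0.25   0.408] axis [-0.3   0.01 -0.95]
```

View pics/w5.png

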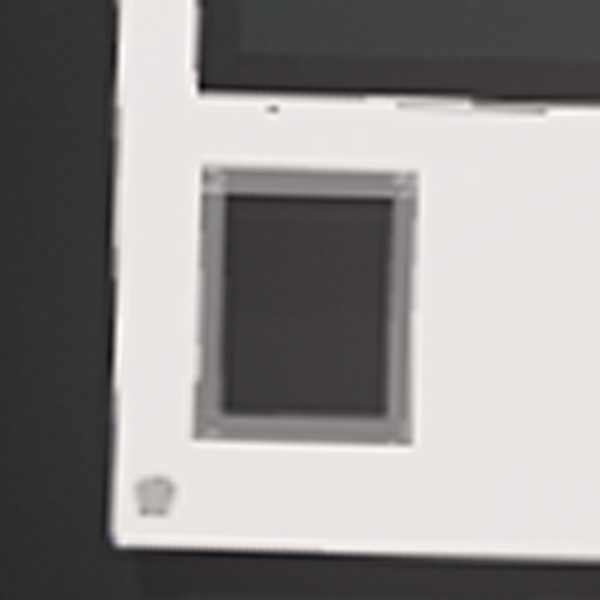

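The console rocker spans x 225–390 and y 195–415, so its pivot centre is (307,305), about (-0.8, -1.1) mm from the estimate. I'll approach the same way.

{"fn": "play_rows", "kwargs": {
  "commands": [
    [[0.06, -0.005, -0.06], [-0.003, -0.1, 0]],
    [[0.0819, -0.0066, -0.105], [-0.005, -0.2006, 0]],
    [[0.0819, -0.0066, -0.141], [-0.005, -0.2006, 0]],
    [[0.0845, -0.0066, -0.155], [-0.005, -0.2006, 0]],
    [[0.0875, -0.0067, -0.1687], [-0.005, -0.2006, 0]],
    [[0.0875, -0.0067, -0.1687], [-0.005, -0.2006, 0]],
    [[0.0875, -0.0067, -0.1687], [-0.005, -0.2006, 0]]
  ]
}}

```text
time_s: 12.7
position: [0.4633, -0.2565, 0.1041]
tcp_rot: [[-0.026, 0.201, 0.979], [-1.0, -0.007, -0.025], [0.001, -0.98, 0.201]]
force: [-0.4, 0.3, -0.1]
opening: 0.007
```

Run:
```python
from rig import *
import numpy as np
s=read_state();R=s["tcp_rot"];tip=s["position"]+.025*R[:,1]
print(s["position"],s["force"])
yaw,ti=np.radians(-1.5),np.radians(11.5)
x=np.array([np.cos(yaw)*np.cos(ti),np.sin(yaw)*np.cos(ti),np.sin(ti)]);y=np.array([-np.sin(yaw),np.cos(yaw),0]);n=np.cross(x,y)
d=tip-[.4585,-.2563,.0646];print("along,left,above mm",1e3*d@x,1e3*d@y,1e3*d@n,n,R[:,1])
```

```text
[ 0.46331241 -0.25652214  0.10406539] [-0.41423268  0.2538957  -0.13450252]
along,left,above mm 12.631603355108979 -0.1293546619478595 12.712896465642984 [-0.19929962  0.00521884  0.9799247 ] [ 0.20097218 -0.00659352 -0.97957476]
```

{"fn": "play_rows", "kwargs": {
  "commands": [
    [[0.0006, 0, -0.003], [0, 0, 0]],
    [[0.001, 0, -0.005], [0, 0, 0]],
    [[0.0012, 0, -0.006], [0, 0, 0]],
    [[0.0014, 0, -0.007], [0, 0, 0]],
    [[0.0016, 0, -0.008], [0, 0, 0]],
    [[0.0018, 0, -0.009], [0, 0, 0]],
    [[0.002, 0, -0.01], [0, 0, 0]],
    [[0.0022, 0, -0.011], [0, 0, 0]],
    [[0.0022, 0, -0.011], [0, 0, 0]]
  ]
}}

```text
time_s: 13.82
position: [0.465, -0.2563, 0.0918]
tcp_rot: [[-0.026, 0.199, 0.98], [-1.0, -0.005, -0.026], [0.0, -0.98, 0.199]]
force: [0.7, -0.0, 2.8]
opening: 0.008
```

{"fn": "play_rows", "kwargs": {
  "commands": [
    [[0.0001, 0, -0.0005], [0, 0, 0]],
    [[0.0002, 0, -0.001], [0, 0, 0]],
    [[0.0002, 0, -0.001], [0, 0, 0]]
  ]
}}

```text
time_s: 14.2
position: [0.4652, -0.2563, 0.091]
tcp_rot: [[-0.026, 0.199, 0.98], [-1.0, -0.005, -0.026], [0.0, -0.98, 0.2]]
force: [0.4, -0.8, 4.8]
opening: 0.008
```

{"fn": "play_rows", "kwargs": {
  "commands": [
    [[0.0001, 0, -0.0005], [0, 0, 0]],
    [[0.0002, 0, -0.001], [0, 0, 0]],
    [[0.0002, 0, -0.001], [0, 0, 0]]
  ]
}}

```text
time_s: 14.58
position: [0.4654, -0.2563, 0.0902]
tcp_rot: [[-0.026, 0.2, 0.98], [-1.0, -0.005, -0.026], [0.0, -0.98, 0.2]]
force: [-1.1, -0.6, 6.8]
opening: 0.003
```

{"fn": "play_rows", "kwargs": {
  "commands": [
    [[-0.004, 0, 0.02], [0, 0, 0]],
    [[-0.012, 0, 0.06], [0, 0, 0]],
    [[-0.05, 0.003, 0.11], [0.003, 0.1, 0]],
    [[-0.09, 0.005, 0.15], [0.005, 0.2, 0]],
    [[-0.09, 0.005, 0.18], [0.005, 0.2, 0]],
    [[-0.09, 0.005, 0.18], [0.005, 0.2, 0]]
  ]
}}

```text
time_s: 15.32
position: [0.3755, -0.2513, 0.2713]
tcp_rot: [[-0.026, 0.003, 1.0], [-1.0, -0.002, -0.026], [0.002, -1.0, 0.003]]
force: [-0.1, -0.6, -0.1]
opening: 0.007
```

Run:
```python
from w import *
wrist("w6",(.4593,-.2552,.0646))
c=capture("scene");np.savez("s6.npz",**c)
T,K=c["cam_to_world"],c["mtx"]
o=np.load("scene.npz")["frame"]
def f(im,P):
    p=np.linalg.inv(T)@[*P,1];uv=K@p[:3]/p[2];u,v=uv[:2].astype(int)
    return cv2.resize(im[v-18:v+18,u-24:u+24,::-1],(400,300),interpolation=cv2.INTER_CUBIC)
P=(.4593,-.285,.0646)
cv2.imwrite("pics/c6.png",np.vstack([np.hstack([f(o,P),f(c["frame"],P)]),np.hstack([cv2.resize(cv2.imread("pics/w6.png"),(300,300)),np.zeros((300,100,3),np.uint8),cv2.resize(cv2.imread("pics/w6_raw.png"),(400,300))])]))
# did anything else move in the scene view? (mask robot = large blobs listed)
# angle check from wrist depth: fit heights along each rocker
for nm,(px,py,pz),yaw,ti in(("w2",(.472,.3268,.099),-12.3,0),("w4",(.5235,-.0241,.0565),-5.7,12),("w6",(.4585,-.2563,.0646),-1.5,11.5)):
    d=np.load(nm+".npz");D=d["depth"];K2=d["mtx"];H=d["hand_eye"]
    v,u=np.mgrid[:420,:560];a,b=(u-K2[0,2])/K2[0,0],(v-K2[1,2])/K2[1,1];th=np.hypot(a,b)+1e-9
    ok=(D>0)&(th<1.2);k=np.tan(th)/th*D
    X=np.stack([a*k,b*k,D],-1)[ok];W=(X@H[:3,:3].T+H[:3,3])@d["R"].T+d["p"]
    y_,t_=np.radians([yaw,ti]);x=np.array([np.cos(y_)*np.cos(t_),np.sin(y_)*np.cos(t_),np.sin(t_)]);y=np.array([-np.sin(y_),np.cos(y_),0]);n=np.cross(x,y)
    q=1e3*(W-[px,py,pz]);A,B,C=q@x,q@y,q@n
    print(nm,[(s,round(float(np.median(C[(abs(A-s)<2)&(abs(B)<8)])),1)) for s in(-15,-11,-7,-3,3,7,11,15,30)])
```

```text
pos [ 0.3755 -0.2513  0.2713] F [-0.06 -0.58 -0.07] t 15.325 cam [ 0.456 -0.253  0.41 ] axis [-0.29  0.   -0.96]
w2 [(-15, 6.9), (-11, 5.8), (-7, 4.3), (-3, 2.9), (3, 1.5), (7, 1.6), (11, 1.5), (15, 1.5), (30, -4.1)]
w4 [(-15, 7.2), (-11, 6.0), (-7, 4.4), (-3, 3.0), (3, 296.4), (7, 308.8), (11, 291.4), (15, 286.8), (30, -4.7)]
w6 [(-15, 7.3), (-11, 6.1), (-7, 4.6), (-3, 286.3), (3, 300.9), (7, 276.6), (11, 278.1), (15, 1.9), (30, -4.3)]
```

View pics/c6.png

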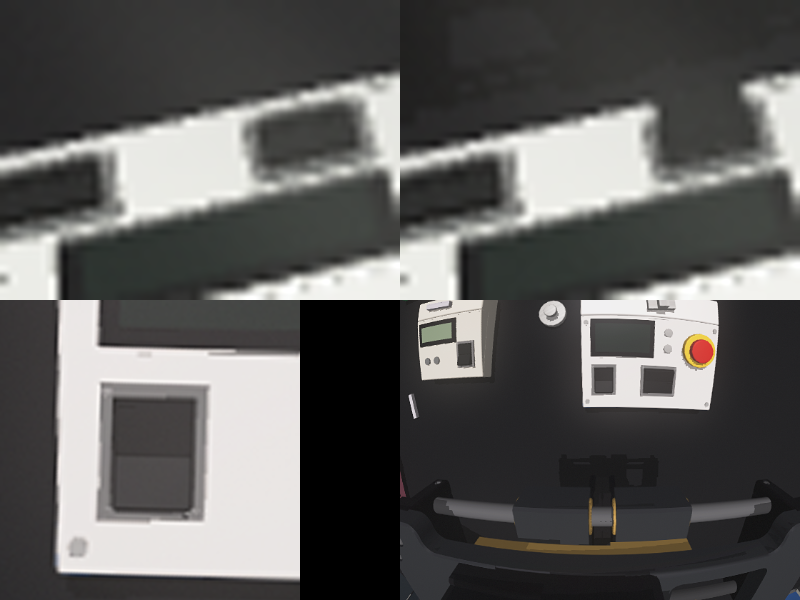

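All three near halves stand up at about 0.35–0.36 rad in the wrist depth, so the rockers are fully over. In the scene crop the drive rocker is unchanged, and the hand is clear with about zero force.

```bash
python3 -c "
from rig import *
print(hand_in()); s=read_state(); print(s['time_s'],s['force'])"
```

```text
the job is handed in; nothing more can be done
None
the job is handed in; nothing more can be done
```

All three rockers are switched on in the order asked: line conditioner, then display unit, then the control desk's narrow electronics rocker. I tapped each once with the closed fingertips and handed the job in at about 15.5 s.

- **Pressing force:** the highest readings were about 6 to 7 N. At the end of each press the force rose about 1–4 N per further 0.8 mm, roughly the gasket's 3 N per mm, so I took the rockers to be at their stops.
- **Rockers over:** pictures after each tap show the near half raised. Wrist-camera depth put the near halves at about 0.35 to 0.36 rad, where 0.36 is fully on.
- **Left alone:** the drive rocker looks unchanged in the before-and-after pictures, and the stop looks undisturbed in the last wrist picture. The hand went nowhere near the pink and yellow boxes' switches or the loose items, but I did not check each item's position.
- **At the finish:** the hand was about 18 cm above the desk's rocker, with a force reading near zero.

**Failed check:** the depth readings on the far halves of the last two rockers came out as nonsense (around 300 mm). I did not use them and relied on the near-half slope, the force and the pictures instead. The line conditioner's far half did read level.

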